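Clear the checking plate and show the screwdriver level above it

ROBOT

A 7-joint arm with a two-finger parallel gripper is mounted at the origin on a cart in front of the work surface, level with it; the furniture and walls round the work are solid. World frame = base frame: x ahead of the robot, y to its left, z up, the work surface at z = 0. Lengths are in m, angles in rad, forces in N, time in s.
With the tool pointing down it reaches from about 0.4 to 0.875 m from the base axis. Payload 19.3 kg.
Tool frame: the origin (TCP) lies midway between the tips of the shut fingers; the grasp point (between the pads) lies 19 mm behind it; x points along the fingers, y is the direction in which the jaws open and shut, and the axes are right-handed (so a half turn about x gives the same grasp; the last joint's range is limited). The gripper opens to 85 mm and grips with 20 to 120 N. Pads are 22 mm wide; open, the fingers measure 114 mm over their backs; the gripper's body (76 mm by 85 mm) begins 54 mm behind the grasp point. The pads swing forward as they close: fully open they stand 13 mm farther back than shut.
Start: joints at [-1.347, 0.521, -0.036, 1.599, 0.021, 1.021, -0.113], TCP at [0.181, 0.598, 0.231] pointing down, gripper open.
Joint ranges: [-2.91, 2.91], [-0.3, 2.13], [-1.5, 1.42], [0.17, 2.43], [-1.26, 4.41], [0.16, 1.93], [-2.52, 2.52]. Speed limits (rad/s): [1.89, 1.89, 2.39, 2.39, 3.01, 3.01, 3.01].

INTERFACE

Orientations are given as [roll, pitch, yaw] about the fixed x, y, z axes, in that order (R = Rz(yaw) Ry(pitch) Rx(roll)).
In Python, from workcell import telemetry, vision, workorder gives the robot as it stands. The module is installed in compiled form; this text tells all that it offers.
- The arm moves only by the tool play_rows, never from a script. Its argument "deltas" is a list of rows, each a list of 7 numbers: the shift along the world's x, y, z in mm, then the turn, a rotation vector about the world's x, y, z in degrees, then the finger opening in mm, from 0 to 85.4. In form: [[x, y, z, wx, wy, wz, jaw], ...]. A call has 1 to 8 rows; each row shifts and turns the commanded pose from where the row before left it; what a row does not reach is not made up. A row lasts 1/8 s, in which the tool goes at most 62.5 mm and 10.7 degrees, less where a joint would pass 70% of its speed; a pose out of reach is approached as far as the arm can. A call with a gripper value outside its range is refused whole. The fingers move at their own pace and stop on an object; "grip_force" is the grip in N (left out, the last holds). Time passes only in rows, so rows that do not move let the fingers close. It gives the time, the measured TCP pose, the force and the opening at its end, in the units of the state.
- telemetry.observe(): the state, without advancing time (a new reading comes with each control period).
- vision.grab_frame(name): name is "scene" or "top" or "wrist"; returns the picture (384x512x3 uint8, red, green, blue); there is no depth.
- vision.camera_info(name): a dict with "mtx" (3x3 intrinsics, pixels), "k1" (the pictures are not rectified: a ray, as slopes to the right and down, at radius r is drawn at 1 + k1 r^2 times it, then the intrinsics apply), "rvec" (rotation vector, rad) and "tvec" (3), from world to camera coordinates, as OpenCV has them. Camera axes: x right, y down, z forward; pixel columns grow to the right and rows downward; lengths in m; the calibration is good to about 2 mm. A picture is of the moment at which its call begins: read the wrist's pose just before it. camera_info takes no time and is no camera call; for the wrist camera it gives the pose at the moment of the call.
- workorder.job_done(): hands the job in, once; it reports no verdict.
The state is a dict: "clock": time; "qpos": joint angles; "qd": joint speeds; "joint_efforts": joint torques, N m; "position": TCP position; "tool_rot": TCP orientation; "force": force on the tool from outside, world axes, zero at the start; "moment": the same for the moment, N m; "grip_width": finger opening in m.
Only numpy, scipy, OpenCV 4.12 (cv2) and the standard library are available. Lean on these libraries where they do the work, as an engineer would, in place of code of your own. Each camera call takes 0.05 s, during which the arm holds its last target. There are 200 camera calls.

TASK

We want to check this screwdriver for a bent shank against a clean background. First sweep the three wood offcuts off the pale plate onto the worktop with the cork sanding block held in the gripper (only the block touches the offcuts, never the gripper), and lay the block back flat on the worktop, off the plate. Then draw the screwdriver out of its leaning stand, turn it level and hold it still about 15 cm above the middle of the plate; finish while still holding it there, and leave the jar, the tape roll and the small loose screwdriver alone.

Things in the scene. Friction and masses are not known exactly. Their poses are not given: they have to be found in the camera images.
- plate_top (a point): centre of the top face of the pale checking plate, 180 x 180 x 10 mm, screwed flat on the worktop (top 10 mm above it); x and y axes run parallel to its edges, z up
- block: loose cork sanding block lying flat on the worktop, 46 (own x) x 86 (own y) x 27 mm (z); origin at the centre of its underside; grip it across the 46 mm width
- offcut0_center (a point): centre of a small loose wood offcut, 18 x 13 x 8 mm, lying on the plate, 10 g
- offcut1_center (a point): centre of a small loose wood offcut, 22 x 12 x 8 mm, lying on the plate, 10 g
- offcut2_center (a point): centre of a small loose wood offcut, 16 x 15 x 8 mm, lying on the plate, 10 g
- stand_mouth (a point): mouth of the bore in the wooden stand that holds the screwdriver, 92 mm above the worktop. Stand axes: z up, -x to the side to which the handle leans (roughly the robot's side). The 10 mm wide, 50 mm long bore leans 45 deg: it comes up and out along (-0.707, 0, 0.707) in these axes. Draw along that line; about 110 mm frees the tip
- driver_grip (a point): middle of the handle of the screwdriver in the stand, on its long axis. Screwdriver 192 mm long, 90 g; own +y points along it to the handle end, -y to the tip; handle 85 mm long, 24 mm thick (44 mm from this point tipwards, 41 mm beyond it), shank 7 mm thick. It sits tip down in the bore, the lower end of the handle resting on the mouth
- driver_mid (a point): middle of the screwdriver's length, on its long axis, 55 mm from driver_grip towards the tip; same axes
- jar: bystander: glass jar of nuts, 51 mm across, 72 mm high; origin under its centre
- tape: bystander: roll of black tape, 52 mm across, 18 mm high; origin under its centre
- small_driver: bystander: small screwdriver, 142 x 16 mm, lying loose on the worktop along its own y; origin under its centre
- offcut0: the same offcut 0, its body; origin at the centre of its underside
- offcut1: the same offcut 1, its body; origin at the centre of its underside
- offcut2: the same offcut 2, its body; origin at the centre of its underside
- driver: the same screwdriver, its body; origin at the middle of its length, on the handle's flank 12.5 mm off the axis
- stand: the same stand, fixed to the worktop, foot 130 (x) x 74 mm; origin under the centre of its foot; the mouth lies 16 mm towards -x and 92 mm up; highest wood 105 mm, just behind the mouth
- plate: the same plate; origin at the centre of its underside
Not all that is in view belongs to the job. Leave any purple or turquoise look-alike of the block alone.

How it is judged:
On the way, in this order (a step that is already met when the one before it is completed fails the run):
1. all three offcuts are off the plate, the block is in the gripper and the screwdriver still in its stand ((x of offcut0_center in the frame of plate_top above 0.091 m or x of offcut0_center in the frame of plate_top below -0.091 m or y of offcut0_center in the frame of plate_top above 0.091 m or y of offcut0_center in the frame of plate_top below -0.091 m) and height (world z) of offcut0_center between -0.05 and 0.022 m and (x of offcut1_center in the frame of plate_top above 0.091 m or x of offcut1_center in the frame of plate_top below -0.091 m or y of offcut1_center in the frame of plate_top above 0.091 m or y of offcut1_center in the frame of plate_top below -0.091 m) and height (world z) of offcut1_center between -0.05 and 0.022 m and (x of offcut2_center in the frame of plate_top above 0.091 m or x of offcut2_center in the frame of plate_top below -0.091 m or y of offcut2_center in the frame of plate_top above 0.091 m or y of offcut2_center in the frame of plate_top below -0.091 m) and height (world z) of offcut2_center between -0.05 and 0.022 m and contact force between the fingers and block above 1 N and distance between driver_grip and stand_mouth below 0.062 m), for 0.1 s.
2. the block lies flat on the worktop, released, off the plate, the screwdriver still in its stand ((x of offcut0_center in the frame of plate_top above 0.091 m or x of offcut0_center in the frame of plate_top below -0.091 m or y of offcut0_center in the frame of plate_top above 0.091 m or y of offcut0_center in the frame of plate_top below -0.091 m) and height (world z) of offcut0_center between -0.05 and 0.022 m and (x of offcut1_center in the frame of plate_top above 0.091 m or x of offcut1_center in the frame of plate_top below -0.091 m or y of offcut1_center in the frame of plate_top above 0.091 m or y of offcut1_center in the frame of plate_top below -0.091 m) and height (world z) of offcut1_center between -0.05 and 0.022 m and (x of offcut2_center in the frame of plate_top above 0.091 m or x of offcut2_center in the frame of plate_top below -0.091 m or y of offcut2_center in the frame of plate_top above 0.091 m or y of offcut2_center in the frame of plate_top below -0.091 m) and height (world z) of offcut2_center between -0.05 and 0.022 m and height (world z) of block between -0.006 and 0.006 m and angle between block's own z axis and vertical below 0.12 rad and contact force between each of the arm, the fingers and block below 0.2 N and linear speed of block below 0.03 m/s and distance between driver_grip and stand_mouth below 0.062 m), for 0.2 s.
3. the screwdriver is out of the stand, gripped and raised (distance between driver_grip and stand_mouth above 0.14 m and height (world z) of driver_mid above 0.1 m and contact force between the fingers and driver above 2 N), for 0.1 s.
At the end, for the whole second after the job is handed in: Gripper holds the screwdriver still, level within 12 deg, its middle within 60 mm of the plate's middle seen from above and 90-210 mm over its top, touching neither stand nor plate; offcuts off the plate on the worktop (centres beyond its edges); block flat on the worktop, released ((x of offcut0_center in the frame of plate_top above 0.091 m or x of offcut0_center in the frame of plate_top below -0.091 m or y of offcut0_center in the frame of plate_top above 0.091 m or y of offcut0_center in the frame of plate_top below -0.091 m) and height (world z) of offcut0_center between -0.05 and 0.022 m and (x of offcut1_center in the frame of plate_top above 0.091 m or x of offcut1_center in the frame of plate_top below -0.091 m or y of offcut1_center in the frame of plate_top above 0.091 m or y of offcut1_center in the frame of plate_top below -0.091 m) and height (world z) of offcut1_center between -0.05 and 0.022 m and (x of offcut2_center in the frame of plate_top above 0.091 m or x of offcut2_center in the frame of plate_top below -0.091 m or y of offcut2_center in the frame of plate_top above 0.091 m or y of offcut2_center in the frame of plate_top below -0.091 m) and height (world z) of offcut2_center between -0.05 and 0.022 m and height (world z) of block between -0.006 and 0.006 m and angle between block's own z axis and vertical below 0.12 rad and contact force between each of the arm, the fingers and block below 0.2 N and linear speed of each of block, driver below 0.03 m/s and angle between driver's own y axis and vertical between 1.361 and 1.781 rad and horizontal distance between driver_mid and plate_top below 0.06 m and height (world z) of driver_mid between 0.1 and 0.22 m and contact force between the fingers and driver above 2 N and contact force between driver and stand below 0.1 N and contact force between driver and plate below 0.1 N); the arm keeps its last pose, push and grip.
It fails at once if the gripper or arm touches an offcut (they are swept with the block only) (contact force between any of the arm, the fingers and offcut0 above 0.3 N or contact force between any of the arm, the fingers and offcut1 above 0.3 N or contact force between any of the arm, the fingers and offcut2 above 0.3 N).
It fails at once if a bystander (jar, tape roll, small screwdriver) is moved by more than 30 mm (distance of any of jar, tape, small_driver from where it was at the start of the episode above 0.03 m).
It also fails if it takes over 70 s, if anything falls off the work surface, if the arm or the gripper's body presses on something with over 40 N, if the wrist force passes 120 N, or if a joint passes its speed limit or range.

## Working session

There is one attempt and no reset: what is moved stays moved. The work goes in short steps, Python scripts to look and compute and a tool call to move; the robot and the scene stay as the last step left them, time stands still between calls to the robot, and variables do not carry over. Pictures are saved under pics/ and viewed, about 8 in all and at most 12, crops included, and the job is handed in when it is done.

Besides the shell and the picture viewer there is one more tool, called after "Request:" as a command line: name --pt "numbers of a row" for each row, then --argument value for the rest. play_rows: Moves the arm, as the interface text tells. Its arguments: {"type":"object","properties":{"deltas":{"type":"array","items":{"type":"array","items":{"type":"number"}}},"grip_force":{"type":"number"}},"required":["deltas"]}

```bash
mkdir -p pics
cat > h.py <<'E'
import numpy as np, cv2
from workcell import telemetry, vision, workorder
def grab(n,f):
    i=vision.camera_info(n); im=vision.grab_frame(n); cv2.imwrite('pics/'+f,im[:,:,::-1]); return im,i
def ray(i,u,v):
    K=np.array(i['mtx']);R=cv2.Rodrigues(np.array(i['rvec'],float))[0];t=np.array(i['tvec'],float).ravel()
    d=np.array([(u-K[0,2])/K[0,0],(v-K[1,2])/K[1,1]]);s=d.copy()
    for _ in range(20): s=d/(1+i['k1']*(s@s))
    return -R.T@t, R.T@np.array([s[0],s[1],1])
def atz(i,u,v,z):
    o,d=ray(i,u,v); return o+d*(z-o[2])/d[2]
def proj(i,P):
    K=np.array(i['mtx']);R=cv2.Rodrigues(np.array(i['rvec'],float))[0];t=np.array(i['tvec'],float).ravel()
    c=R@np.array(P)+t; s=c[:2]/c[2]; s=s*(1+i['k1']*(s@s)); return K[:2,:2]@s+K[:2,2]
E
python3 - <<'E'
from h import *
a,i=grab('top','a.png');b,j=grab('scene','b.png')
for n,x in(('a',a),('b',b)): cv2.imwrite(f'pics/{n}2.png',cv2.resize(x[:,:,::-1],(800,600),interpolation=cv2.INTER_CUBIC))
print(telemetry.observe())
for k in(i,j): print(ray(k,256,192),k)
E
```

```text
{'clock': 0.1, 'qpos': array([-1.34720068,  0.52196496, -0.03632512,  1.59990774,  0.02119983,
        1.02110851, -0.11278581]), 'qd': array([ 1.10951325e-03, -8.58197298e-04,  1.94409179e-03, -1.55684980e-03,
        6.82659499e-05, -1.01426260e-03,  3.31563783e-04]), 'joint_efforts': array([ 5.00098788e-03, -9.28479052e+01,  1.98461138e+00, -3.70529759e+01,
        1.81577989e-02,  5.31186481e-03,  4.06841980e-05]), 'position': array([0.180942  , 0.59793778, 0.23079223]), 'tool_rot': array([-1.50067191,  1.56979271, -1.79446722]), 'force': array([-0.04603794,  0.33645308,  1.01253475]), 'moment': array([-0.01157272,  0.01824467,  0.0360144 ]), 'grip_width': 0.0856728819655165}
(array([ 0.3170757 , -0.04383973,  1.39610958]), array([ 0.18571698, -0.00196447, -0.9826271 ])) {'mtx': array([[487.74417655,   0.        , 253.06315589],
       [  0.        , 487.74417655, 193.85174604],
       [  0.        ,   0.        ,   1.        ]]), 'k1': 0.0667083198249783, 'rvec': array([ 2.11394504, -2.13260837,  0.18962707]), 'tvec': array([-0.03327068,  0.56624794,  1.31523276])}
(array([ 0.05085738, -0.8435048 ,  0.68151544]), array([ 0.45104137,  0.72990181, -0.51364691])) {'mtx': array([[386.42260255,   0.        , 254.66422747],
       [  0.        , 386.42260255, 193.55385055],
       [  0.        ,   0.        ,   1.        ]]), 'k1': -0.06805169564175981, 'rvec': array([ 2.05529372, -0.56753288,  0.33256925]), 'tvec': array([-0.48630325,  0.21989287,  0.94536046])}
```

View pics/a2.png

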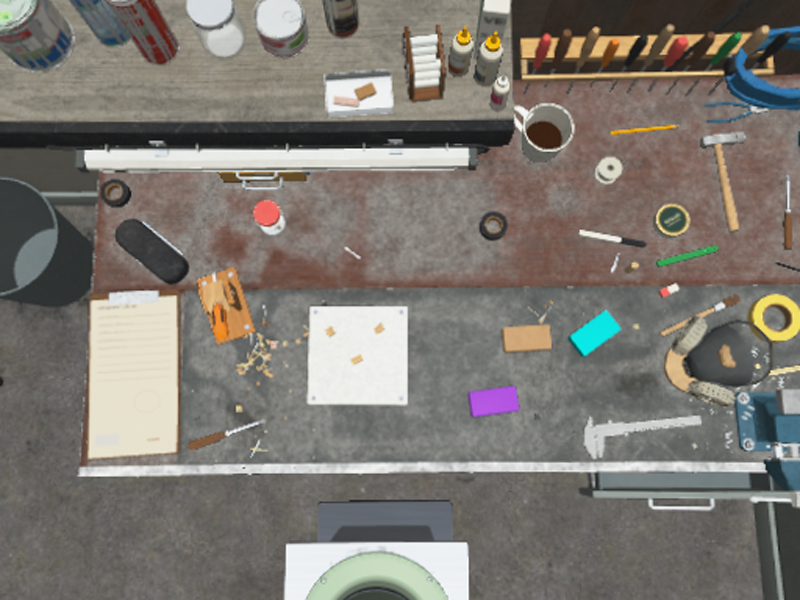

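View pics/b2.png

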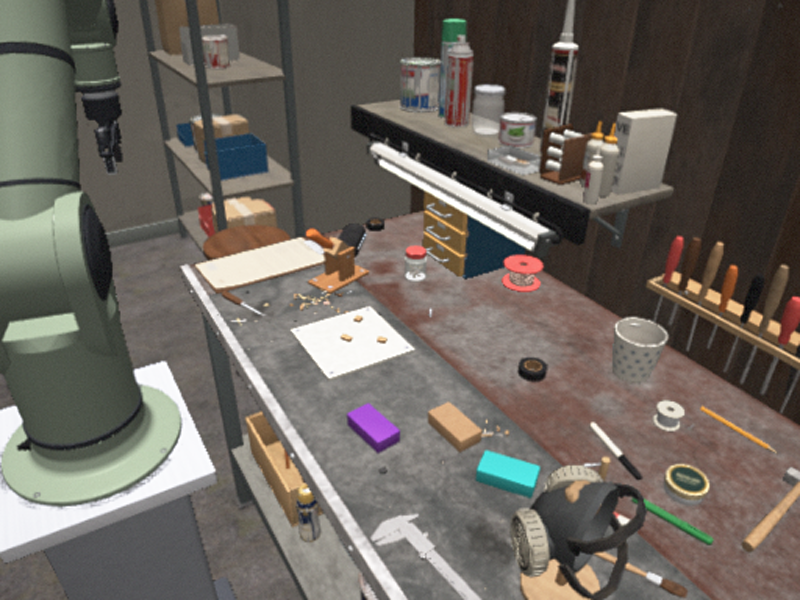

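Run:
```python
from h import *
a=cv2.imread('pics/a.png');b=cv2.imread('pics/b.png');i=vision.camera_info('top');j=vision.camera_info('scene')
r=lambda m,f,s: cv2.resize(m,None,fx=f,fy=f,interpolation=cv2.INTER_CUBIC)
A=r(a[165:300,110:270],5,0)[:600]  # origin (110,165)
B=r(b[135:240,175:285],5.0,0)
cv2.imwrite('pics/c.png',A);cv2.imwrite('pics/d.png',B)
print(proj(i,telemetry.observe()['position']))
s=.64
for n,u,v,z in [('pl',308,306,.01),('pl',407,307,.01),('pl',407,405,.01),('pl',307,404,.01),('blk',503,326,.027),('blk',549,324,.027),('blk',550,349,.027),('blk',504,352,.027),('jar',267,213,.072),('tape',492,226,.018),('sd',190,445,.008),('sd',262,421,.008),('tape2',115,193,.018),('pur',493,401,.02)]:
  print(n,atz(i,u*s,v*s,z).round(4))
```

```text
[-29.76788679 350.80080239]
pl [0.5694 0.1235 0.01  ]
pl [ 0.5658 -0.0594  0.01  ]
pl [ 0.3863 -0.0574  0.01  ]
pl [0.3898 0.1229 0.01  ]
blk [ 0.5261 -0.2328  0.027 ]
blk [ 0.5291 -0.3159  0.027 ]
blk [ 0.4836 -0.3156  0.027 ]
blk [ 0.4788 -0.233   0.027 ]
jar [0.7292 0.1918 0.072 ]
tape [ 0.7167 -0.2199  0.018 ]
sd [0.3201 0.3299 0.008 ]
sd [0.3606 0.2033 0.008 ]
tape2 [0.7865 0.4856 0.018 ]
pur [ 0.3918 -0.2112  0.02  ]
```

View pics/c.png

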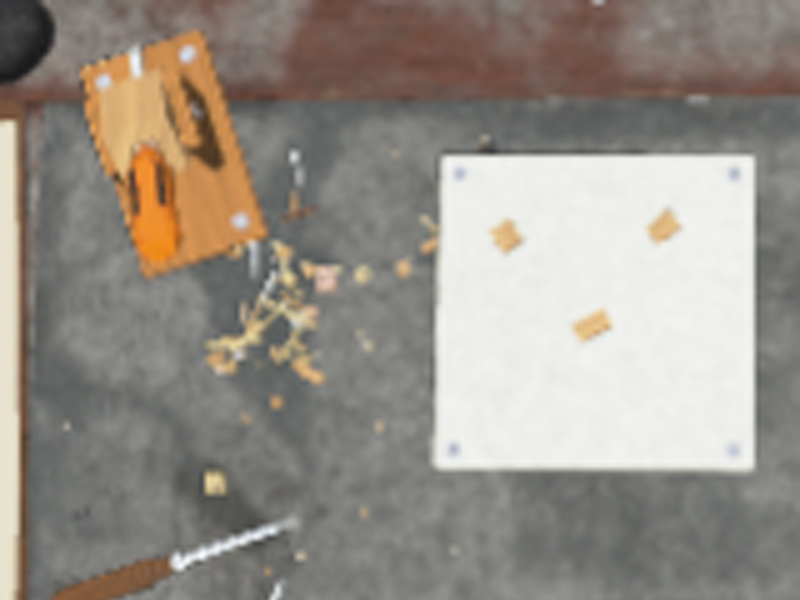

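View pics/d.png

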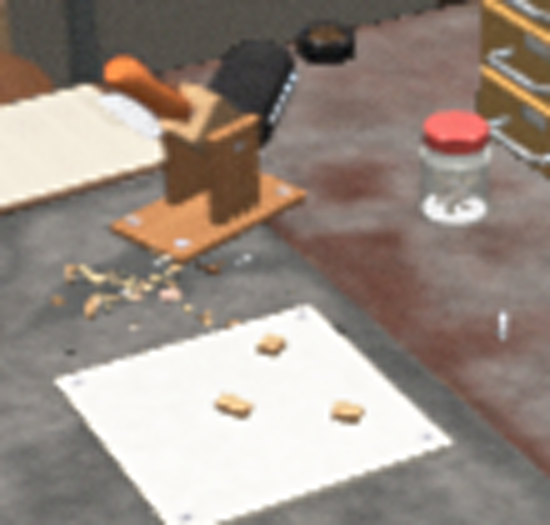

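Run:
```python
from h import *
i=vision.camera_info('top');j=vision.camera_info('scene')
T=lambda x,y:(110+x/5,165+y/5)
S=lambda x,y:(175+x/5,135+y/5)
for n,x,y in [('o',507,236),('o',664,227),('o',592,326)]: print(n,atz(i,*T(x,y),.018).round(4))
f=[atz(i,*T(x,y),.012) for x,y in [(85,70),(200,32),(268,235),(148,275)]]
print(np.round(f,4)); c=np.mean(f,0)
ex=(f[0]+f[1]-f[2]-f[3]);ex[2]=0;print(np.linalg.norm(ex)/2);ex/=np.linalg.norm(ex);print('c',c,'yaw',np.degrees(np.arctan2(ex[1],ex[0])))
m=c-.016*ex;m[2]=.092;a=-.7071*ex+[0,0,.7071];g=m+.046*a
print('mouth',m,'grip',g,'end',m+.087*a)
for P in(m,g,m+.087*a): 
  u=proj(i,P);v=proj(j,P);print('c.png',(u-[110,165])*5,'d.png',(v-[175,135])*5)
def tri(p,q):
  (o,d),(O,D)=ray(i,*p),ray(j,*q); t=np.linalg.lstsq(np.c_[d,-D],O-o,rcond=None)[0]; return (o+d*t[0]+O+D*t[1])/2,np.linalg.norm(o+d*t[0]-O-D*t[1])
print(tri(T(157,250),S(118,70)),tri(T(149,155),S(185,103)))
```

```text
o [0.5201 0.0812 0.018 ]
o [ 0.5244 -0.0084  0.018 ]
o [0.4681 0.0326 0.018 ]
[[0.6204 0.3263 0.012 ]
 [0.6424 0.2608 0.012 ]
 [0.5229 0.2185 0.012 ]
 [0.5005 0.286  0.012 ]]
0.12667007855704135
c [0.57156188 0.27289647 0.012     ] yaw 19.047278961321087
mouth [0.55643789 0.26767489 0.092     ] grip [0.52569214 0.25705989 0.1245266 ] end [0.49828831 0.2475987  0.1535177 ]
c.png [150.92590964 153.17726965] d.png [185.66788413 115.08866874]
c.png [154.7437013  199.39215931] d.png [149.18011917  87.65761011]
c.png [158.31488489 242.92039557] d.png [114.85568844  61.85418146]
(array([0.49791175, 0.24881672, 0.14694861]), np.float64(0.004993891831667634)) (array([0.55447793, 0.26583482, 0.10237372]), np.float64(0.001988836303430078))
```

```bash
cat >> h.py <<'E'
from scipy.spatial.transform import Rotation as Ro
def st():
    o=telemetry.observe(); R=Ro.from_euler('xyz',o['tool_rot']).as_matrix()
    print('t',round(o['clock'],2),'p',o['position'].round(4),'F',o['force'].round(1),'w',round(o['grip_width'],4)); print('toolx',R[:,0].round(3),'tooly',R[:,1].round(3),'q',o['qpos'].round(2)); return o,R
E
python3 -c "
from h import *
st()"
```

```text
t 0.1 p [0.1809 0.5979 0.2308] F [-0.   0.3  1. ] w 0.0857
toolx [-0.    -0.001 -1.   ] tooly [ 0.29   0.957 -0.001] q [-1.35  0.52 -0.04  1.6   0.02  1.02 -0.11]
```

Request:
play_rows --pt "40 -40 5 0 0 0 85" --pt "40 -40 5 0 0 0 85" --pt "40 -40 5 0 0 0 85" --pt "40 -40 5 0 0 0 85" --pt "40 -40 0 0 0 0 85" --pt "40 -40 0 0 0 0 85" --pt "40 -40 0 0 0 0 85" --pt "20 -40 0 0 0 0 85" --grip_force 60

```text
clock: 1.1
position: [0.4825, 0.2762, 0.251]
tool_rot: [-1.221, 1.57, -1.516]
force: [-1.1, -1.3, 0.1]
grip_width: 0.085
```

```bash
python3 -c "
from h import *
st()"
```

```text
t 1.1 p [0.4825 0.2762 0.251 ] F [-1.1 -1.3  0.1] w 0.085
toolx [ 0.    -0.001 -1.   ] tooly [ 0.291  0.957 -0.001] q [-0.68  0.39  0.07  1.77 -0.03  0.99  0.68]
```

Request:
play_rows --pt "2 -36 0 0 0 -8.8 85" --pt "2 -36 0 0 0 -8.8 85" --pt "2 -36 0 0 0 -8.8 85" --pt "2 -36 0 0 0 -8.8 85" --pt "2 -36 0 0 0 -8.8 85" --pt "2 -36 0 0 0 -8.8 85" --pt "2 -36 0 0 0 -8.8 85" --pt "2 -36 0 0 0 -8.8 85"

```text
clock: 2.1
position: [0.4968, -0.0109, 0.2512]
tool_rot: [-1.805, 1.571, 2.951]
force: [-0.6, -0.1, -0.2]
grip_width: 0.0853
```

Request:
play_rows --pt "0 -36 0 0 0 0 85" --pt "0 -36 0 0 0 0 85" --pt "0 -36 -20 0 0 0 85" --pt "0 -36 -20 0 0 0 85" --pt "0 -36 -20 0 0 0 85" --pt "0 -36 -20 0 0 0 85" --pt "0 0 0 0 0 0 85" --pt "0 0 0 0 0 0 85"

```text
clock: 3.1
position: [0.497, -0.2254, 0.1712]
tool_rot: [-2.356, 1.57, 2.404]
force: [0.1, 0.5, -0.2]
grip_width: 0.0849
```

Run:
```python
from h import *
st(); im,i=grab('wrist','w1.png'); print(i['tvec'],ray(i,256,192))
print(proj(i,[.5044,-.2743,.027]))
```

```text
t 3.1 p [ 0.497  -0.2254  0.1712] F [ 0.1  0.5 -0.2] w 0.0849
toolx [-0.  0. -1.] tooly [ 0.999  0.048 -0.   ] q [ 0.01  0.51  0.42  1.89 -0.28  0.81  0.63]
[-0.4866189  -0.25833949  0.25673289] (array([ 0.49527245, -0.15934488,  0.3142665 ]), array([ 0.01480834, -0.2656235 , -0.96398735]))
[258.84261189 225.00146019]
```

View pics/w1.png

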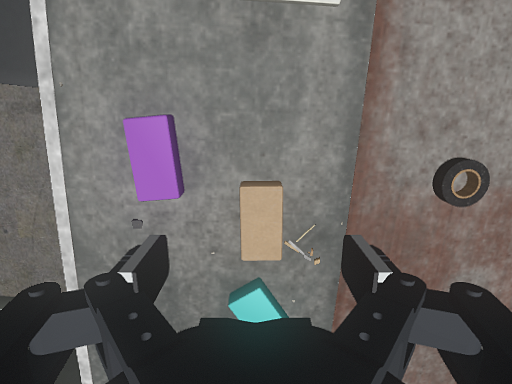

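Run:
```python
from h import *
i=vision.camera_info('wrist')
P=[atz(i,u,v,.027) for u,v in [(240,187),(282,187),(283,260.5),(241,261)]]
P=np.array(P);print(P.round(4),P.mean(0)); 
e=P[0]+P[1]-P[2]-P[3]; print('own y ang',np.degrees(np.arctan2(e[1],e[0]))-90)
```

```text
[[ 0.4836 -0.2337  0.027 ]
 [ 0.5261 -0.2317  0.027 ]
 [ 0.5333 -0.3142  0.027 ]
 [ 0.4875 -0.317   0.027 ]] [ 0.50762354 -0.27416167  0.027     ]
own y ang 3.8149292230599627
```

Request:
play_rows --pt "3 -25 -30 0 0 0 85" --pt "3 -24 -30 0 0 0.5 85" --pt "3 0 -30 0 0 0 85" --pt "0 0 -31 0 0 0 85" --pt "0 0 -20 0 0 0 85" --pt "0 0 -15 0 0 0 85" --pt "0 0 -6 0 0 0 85" --pt "0 0 -3 0 0 0 85"

```text
clock: 4.15
position: [0.5063, -0.2749, 0.0066]
tool_rot: [1.065, 1.57, -0.448]
force: [0.7, -0.4, -0.1]
grip_width: 0.085
```

Request:
play_rows --pt "0 0 0 0 0 0 85" --pt "0 0 0 0 0 0 70" --pt "0 0 0 0 0 0 55" --pt "0 0 0 0 0 0 40" --pt "0 0 0 0 0 0 30" --pt "0 0 0 0 0 0 30" --pt "0 0 0 0 0 0 30" --pt "0 0 0 0 0 0 30" --grip_force 60

```text
clock: 5.15
position: [0.5061, -0.2748, 0.0068]
tool_rot: [1.571, 1.57, 0.057]
force: [-2.2, 1.9, 9.9]
grip_width: 0.0437
```

```bash
python3 -c "
from h import *
st()"
```

```text
t 5.15 p [ 0.5061 -0.2748  0.0068] F [-2.2  1.9  9.9] w 0.0437
toolx [ 0.  0. -1.] tooly [0.998 0.057 0.   ] q [ 0.2   0.79  0.28  1.88 -0.4   0.53  0.81]
```

Request:
play_rows --pt "0 0 15 0 0 0 30" --pt "0 0 25 0 0 0 30" --pt "4 30 0 0 0 -1 30" --pt "4 40 0 0 0 -1 30" --pt "4 40 0 0 0 -1 30" --pt "4 40 0 0 0 0 30" --pt "0 5 -10 0 0 0 30" --pt "0 0 -10 0 0 0 30"

```text
clock: 6.15
position: [0.5222, -0.12, 0.0263]
tool_rot: [1.079, 1.57, -0.486]
force: [-0.1, -0.5, -1.1]
grip_width: 0.0436
```

Run:
```python
from h import *
st(); im,i=grab('wrist','w2.png'); im2,j=grab('scene','s2.png')
A=im[60:384,100:420]; B=cv2.resize(im2[130:300,150:330],None,fx=2.0,fy=2.0)
h=max(A.shape[0],B.shape[0]); pad=lambda x:cv2.copyMakeBorder(x,0,h-x.shape[0],0,0,0)
cv2.imwrite('pics/e.png',np.hstack([pad(A),pad(B)])[:,:,::-1])
```

```text
t 6.15 p [ 0.5222 -0.12    0.0263] F [-0.1 -0.5 -1.1] w 0.0436
toolx [ 0.001 -0.    -1.   ] tooly [1.    0.005 0.001] q [-0.11  0.73  0.32  1.98 -0.45  0.5   0.54]
```

View pics/e.png

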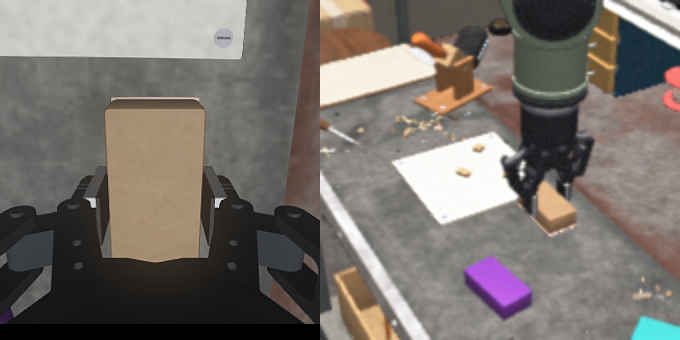

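Request:
play_rows --pt "0 0 -6.5 0 0 0 30" --pt "0 15 0 0 0 0 30" --pt "0 15 0 0 0 0 30" --pt "0 15 0 0 0 0 30" --pt "0 15 0 0 0 0 30" --pt "0 15 0 0 0 0 30" --pt "0 15 0 0 0 0 30" --pt "0 15 0 0 0 0 30"

```text
clock: 7.25
position: [0.522, -0.0138, 0.0198]
tool_rot: [-0.673, 1.571, -2.239]
force: [-0.2, -0.0, 0.3]
grip_width: 0.0435
```

Request:
play_rows --pt "0 15 0 0 0 0 30" --pt "0 15 0 0 0 0 30" --pt "0 15 0 0 0 0 30" --pt "0 15 0 0 0 0 30" --pt "0 15 0 0 0 0 30" --pt "0 15 0 0 0 0 30" --pt "0 12 0 0 0 0 30" --pt "0 10 0 0 0 0 30"

```text
clock: 8.25
position: [0.522, 0.098, 0.0198]
tool_rot: [2.174, 1.571, 0.608]
force: [-0.0, -1.3, -0.2]
grip_width: 0.0434
```

Request:
play_rows --pt "0 0 0 0 0 0 30" --pt "0 0 15 0 0 0 30" --pt "0 0 25 0 0 0 30" --pt "-13 -45 0 0 0 0 30" --pt "-13 -45 0 0 0 0 30" --pt "-13 -45 0 0 0 0 30" --pt "-13 -45 0 0 0 0 30" --pt "0 -37 -10 0 0 0 30"

```text
clock: 9.25
position: [0.4694, -0.1222, 0.0512]
tool_rot: [1.344, 1.569, -0.224]
force: [1.3, 0.1, 0.3]
grip_width: 0.0436
```

Run:
```python
from h import *
st(); im2,j=grab('scene','s3.png');im3,j=grab('top','t3.png')
A=cv2.resize(im2[125:300,150:330],None,fx=2.2,fy=2.2);B=cv2.resize(im3[180:280,140:290],None,fx=2.6,fy=2.6)
h=max(A.shape[0],B.shape[0]); pad=lambda x:cv2.copyMakeBorder(x,0,h-x.shape[0],0,0,0)
cv2.imwrite('pics/f.png',np.hstack([pad(A),pad(B)])[:,:,::-1])
```

```text
t 9.25 p [ 0.4694 -0.1222  0.0512] F [1.3 0.1 0.3] w 0.0436
toolx [ 0.001 -0.    -1.   ] tooly [1.    0.003 0.001] q [-0.12  0.63  0.34  2.11 -0.46  0.47  0.57]
```

View pics/f.png

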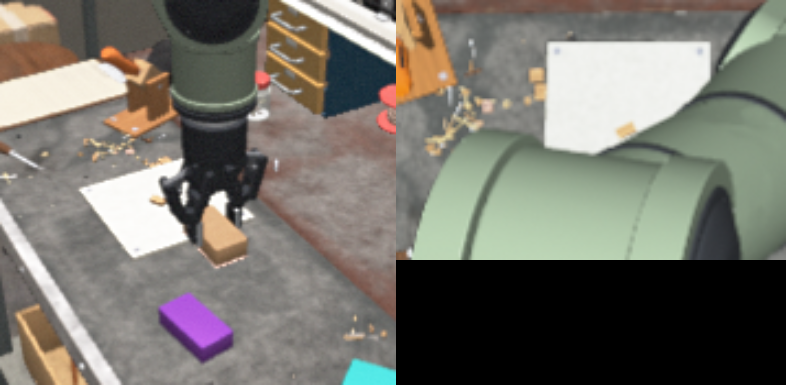

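Request:
play_rows --pt "0 0 -18 0 0 0 30" --pt "0 0 -13.5 0 0 0 30" --pt "0 15 0 0 0 0 30" --pt "0 15 0 0 0 0 30" --pt "0 15 0 0 0 0 30" --pt "0 15 0 0 0 0 30" --pt "0 15 0 0 0 0 30" --pt "0 15 0 0 0 0 30"

```text
clock: 10.35
position: [0.4701, -0.0287, 0.0184]
tool_rot: [1.833, 1.571, 0.268]
force: [0.1, 0.3, -0.5]
grip_width: 0.0435
```

Request:
play_rows --pt "0 15 0 0 0 0 30" --pt "0 15 0 0 0 0 30" --pt "0 15 0 0 0 0 30" --pt "0 15 0 0 0 0 30" --pt "0 15 0 0 0 0 30" --pt "0 15 0 0 0 0 30" --pt "0 15 0 0 0 0 30" --pt "0 15 0 0 0 0 30"

```text
clock: 11.35
position: [0.47, 0.0912, 0.0183]
tool_rot: [-2.289, 1.571, 2.428]
force: [0.8, -0.7, -0.2]
grip_width: 0.0435
```

Request:
play_rows --pt "0 12 0 0 0 0 30" --pt "0 0 0 0 0 0 30" --pt "0 0 15 0 0 0 30" --pt "0 -10 25 0 0 0 30" --pt "6 -45 5 0 0 0 30" --pt "6 -45 0 0 0 0 30" --pt "6 -45 0 0 0 0 30" --pt "6 -45 0 0 0 0 30"

```text
clock: 12.35
position: [0.494, -0.09, 0.0644]
tool_rot: [1.234, 1.57, -0.333]
force: [0.4, -0.7, -0.6]
grip_width: 0.0435
```

Run:
```python
from h import *
st(); im2,j=grab('scene','s4.png');im3,j=grab('top','t4.png')
A=cv2.resize(im2[125:300,150:330],None,fx=2.2,fy=2.2);B=cv2.resize(im3[180:280,140:290],None,fx=2.6,fy=2.6)
h=max(A.shape[0],B.shape[0]); pad=lambda x:cv2.copyMakeBorder(x,0,h-x.shape[0],0,0,0)
cv2.imwrite('pics/g.png',np.hstack([pad(A),pad(B)])[:,:,::-1])
```

```text
t 12.35 p [ 0.494  -0.09    0.0644] F [ 0.4 -0.7 -0.6] w 0.0435
toolx [ 0.001 -0.    -1.   ] tooly [1.    0.003 0.001] q [-0.23  0.64  0.4   2.06 -0.47  0.53  0.52]
```

View pics/g.png

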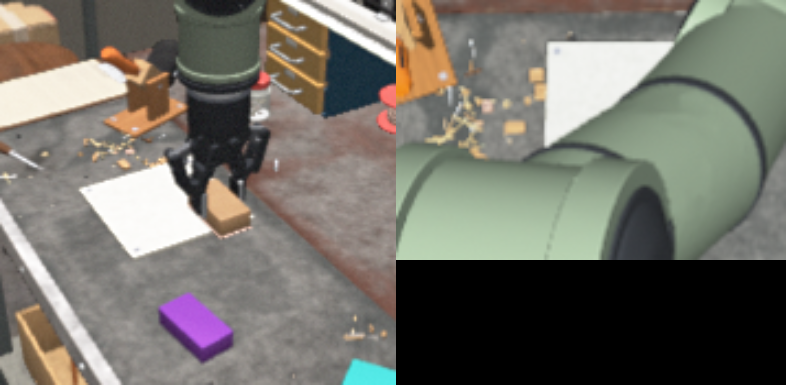

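Request:
play_rows --pt "2 -45 0 0 0 0 30" --pt "2 -45 0 0 0 0 30" --pt "2 -45 0 0 0 0 30" --pt "2 -43 0 0 0 0 30" --pt "0 0 -25 0 0 0 30" --pt "0 0 -18 0 0 0 30" --pt "0 0 -8 0 0 0 30" --pt "0 0 -5 0 0 0 30"

```text
clock: 13.45
position: [0.5021, -0.2654, 0.0073]
tool_rot: [-1.696, 1.571, 3.022]
force: [-0.1, 0.2, -0.4]
grip_width: 0.0436
```

```bash
python3 -c "
from h import *
st()"
```

```text
t 13.45 p [ 0.5021 -0.2654  0.0073] F [-0.1  0.2 -0.4] w 0.0436
toolx [-0.  0. -1.] tooly [ 1.     0.005 -0.   ] q [ 0.16  0.8   0.32  1.9  -0.47  0.52  0.81]
```

Request:
play_rows --pt "0 0 -0.7 0 0 0 30" --pt "0 0 0 0 0 0 45" --pt "0 0 0 0 0 0 60" --pt "0 0 0 0 0 0 85" --pt "0 0 0 0 0 0 85" --pt "0 0 0 0 0 0 85" --pt "0 0 20 0 0 0 85" --pt "0 0 30 0 0 0 85"

```text
clock: 14.45
position: [0.5016, -0.2658, 0.0578]
tool_rot: [-1.868, 1.57, 2.849]
force: [-0.2, -0.1, 0.9]
grip_width: 0.0848
```

Request:
play_rows --pt "0 0 40 0 0 0 85" --pt "0 0 40 0 0 0 85" --pt "0 15 40 0 0 0 85" --pt "0 35 40 0 0 -8 85" --pt "0 40 20 0 0 -8 85" --pt "0 40 0 0 0 -8 85" --pt "0 40 0 0 0 -8 85" --pt "0 40 0 0 0 -8 85"

```text
clock: 15.45
position: [0.5016, -0.0545, 0.2378]
tool_rot: [3.141, 1.569, 0.872]
force: [1.2, 0.7, -0.4]
grip_width: 0.0849
```

Run:
```python
from h import *
o,R=st()
# target orientation options: stand yaw 19.05, tilt
ex=np.array([np.cos(np.radians(19.05)),np.sin(np.radians(19.05)),0]);ey=np.array([-ex[1],ex[0],0]);ez=np.array([0,0,1.])
for b in(20,25):
  tx=-np.sin(np.radians(b))*ex-np.cos(np.radians(b))*ez
  for s in(1,-1):
    ty=s*ey;T=np.c_[tx,ty,np.cross(tx,ty)];print(b,s,'rotvec',np.degrees(Ro.from_matrix(T@R.T).as_rotvec()).round(1),'tcp',(np.array([.5257,.2571,.1245])+.019*tx).round(4))
```

```text
t 15.45 p [ 0.5016 -0.0545  0.2378] F [ 1.2  0.7 -0.4] w 0.0849
toolx [ 0.001  0.001 -1.   ] tooly [ 0.766 -0.643  0.   ] q [-0.57  0.41  0.74  1.93 -0.34  0.93 -0.35]
20 1 rotvec [ 22.1  15.2 147.1] tcp [0.5196 0.255  0.1066]
20 -1 rotvec [-11.5  16.8 -30.6] tcp [0.5196 0.255  0.1066]
25 1 rotvec [ 27.6  19.  146. ] tcp [0.5181 0.2545 0.1073]
25 -1 rotvec [-14.4  20.9 -30.4] tcp [0.5181 0.2545 0.1073]
```

Request:
play_rows --pt "6 36 2 -1.44 2.1 -3.83 85" --pt "6 40 2 -1.44 2.1 -3.83 85" --pt "6 40 2 -1.44 2.1 -3.83 85" --pt "6 40 2 -1.44 2.1 -3.83 85" --pt "6 41 2 -1.44 2.1 -3.83 85" --pt "6 41 2 -1.44 2.1 -3.83 85" --pt "7 41 0 -1.44 2.1 -3.83 85" --pt "7 41 0 -1.44 2.1 -3.83 85"

```text
clock: 16.45
position: [0.5518, 0.2657, 0.2502]
tool_rot: [-0.005, 1.219, -2.811]
force: [0.5, 0.5, 1.8]
grip_width: 0.0848
```

Run:
```python
from h import *
o,R=st(); im,i=grab('wrist','w5.png')
for P in ([.5557,.2673,.092],[.5257,.2571,.1245],[.4983,.2476,.1535]): print(proj(i,P))
```

```text
t 16.45 p [0.5518 0.2657 0.2502] F [0.5 0.5 1.8] w 0.0848
toolx [-0.326 -0.112 -0.939] tooly [ 0.328 -0.945 -0.002] q [-0.92  0.83  0.8   1.32 -0.51  1.57 -1.34]
[254.73673246 120.16107989]
[254.44990069 165.55470956]
[254.36611356 209.12249847]
```

View pics/w5.png

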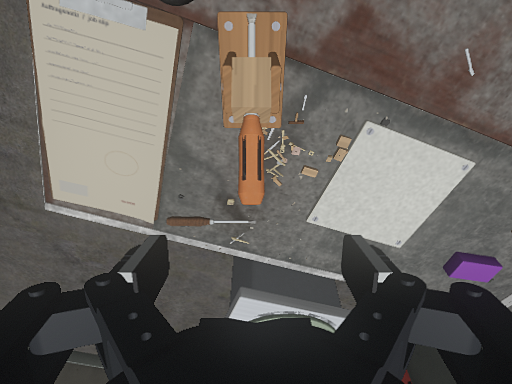

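Request:
play_rows --pt "0 1 -25 0 0 0 85" --pt "0 1 -24 0 0 0 85" --pt "-8 -3 -24 0 0 0 85" --pt "-8 -3 -24 0 0 0 85" --pt "-7 -2 -20 0 0 0 85" --pt "-6 -2 -16 0 0 0 85" --pt "-4 -1 -11 0 0 0 85" --pt "0 0 0 0 0 0 85"

```text
clock: 17.5
position: [0.5187, 0.2552, 0.1045]
tool_rot: [-0.006, 1.219, -2.811]
force: [0.8, 0.0, 1.0]
grip_width: 0.0851
```

Run:
```python
from h import *
o,R=st(); im,i=grab('wrist','w6.png')
for P in ([.5557,.2673,.092],[.5257,.2571,.1245],[.4983,.2476,.1535]): print(proj(i,P))
```

```text
t 17.5 p [0.5187 0.2552 0.1045] F [0.8 0.  1. ] w 0.0851
toolx [-0.326 -0.112 -0.939] tooly [ 0.33  -0.944 -0.002] q [-0.93  0.93  0.73  1.54 -0.59  1.28 -1.27]
[255.95858002 166.47740187]
[255.28565098 261.21463523]
[254.99622546 355.13634929]
```

View pics/w6.png

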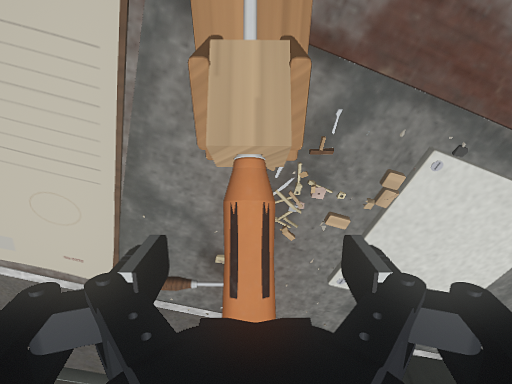

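Request:
play_rows --pt "-0.3 1 0 0 0 0 60" --pt "0 0 0 0 0 0 40" --pt "0 0 0 0 0 0 25" --pt "0 0 0 0 0 0 10" --pt "0 0 0 0 0 0 10" --pt "0 0 0 0 0 0 10" --pt "0 0 0 0 0 0 10" --pt "0 0 0 0 0 0 10" --grip_force 80

```text
clock: 18.55
position: [0.5186, 0.2564, 0.1048]
tool_rot: [-0.007, 1.22, -2.812]
force: [-1.9, 2.0, 5.3]
grip_width: 0.0234
```

Request:
play_rows --pt "-3.3 -1.2 3.5 0 0 0 10" --pt "-6.7 -2.3 7.1 0 0 0 10" --pt "-10 -3.5 10.6 0 0 0 10" --pt "-13.4 -4.6 14.1 0 0 0 10" --pt "-13.4 -4.6 14.1 0 0 0 10" --pt "-13.4 -4.6 14.1 0 0 0 10" --pt "-13.4 -4.6 14.1 0 0 0 10" --pt "0 0 0 0 0 0 10"

```text
clock: 19.55
position: [0.4448, 0.231, 0.1836]
tool_rot: [-0.009, 1.221, -2.813]
force: [-0.1, 0.2, -1.7]
grip_width: 0.0227
```

```bash
python3 -c "
from h import *
st()"
```

```text
t 19.55 p [0.4448 0.231  0.1836] F [-0.1  0.2 -1.7] w 0.0227
toolx [-0.324 -0.11  -0.94 ] tooly [ 0.33  -0.944 -0.003] q [-1.05  0.73  0.81  1.73 -0.51  1.3  -1.28]
```

Request:
play_rows --pt "-10 -3.5 10.6 0 0 0 10" --pt "-10 -3.5 10.6 0 0 0 10" --pt "0 0 15 0 0 0 10" --pt "0 -5 15 1.84 -5.31 0 10" --pt "5 -20 0 1.84 -5.31 0 10" --pt "5 -25 0 1.84 -5.31 0 10" --pt "5 -25 0 1.84 -5.31 0 10" --pt "5 -25 0 1.84 -5.31 0 10"

```text
clock: 20.55
position: [0.4456, 0.1231, 0.2341]
tool_rot: [-3.135, 1.428, 0.343]
force: [0.1, -1.3, -1.4]
grip_width: 0.0227
```

```bash
python3 -c "
from h import *
st()"
```

```text
t 20.55 p [0.4456 0.1231 0.2341] F [ 0.1 -1.3 -1.4] w 0.0227
toolx [ 0.134  0.048 -0.99 ] tooly [ 0.331 -0.944 -0.001] q [-1.21  0.31  1.    2.15 -0.42  0.72 -1.19]
```

Request:
play_rows --pt "5 -25 -10 1.84 -5.31 0 10" --pt "5 -25 -10 1.84 -5.31 0 10" --pt "4 -25 -10 1.84 -5.31 0 10" --pt "0 -25 -10 0 0 0 10" --pt "0 0 -10 0 0 0 10" --pt "0 0 -10 0 0 0 10" --pt "0 0 0 0 0 0 10" --pt "0 0 0 0 0 0 10"

```text
clock: 21.55
position: [0.4587, 0.0375, 0.1773]
tool_rot: [-3.117, 1.176, 0.365]
force: [0.7, 0.6, -1.1]
grip_width: 0.0225
```

Run:
```python
from h import *
o,R=st(); im,i=grab('scene','s7.png')
cv2.imwrite('pics/k.png',cv2.resize(im[60:300,60:380],None,fx=2.4,fy=2.4)[:,:,::-1])
```

```text
t 21.55 p [0.4587 0.0375 0.1773] F [ 0.7  0.6 -1.1] w 0.0225
toolx [ 0.36   0.137 -0.923] tooly [ 0.336 -0.942 -0.01 ] q [-0.58  0.24  0.51  2.39 -0.97  0.26 -0.43]
```

View pics/k.png

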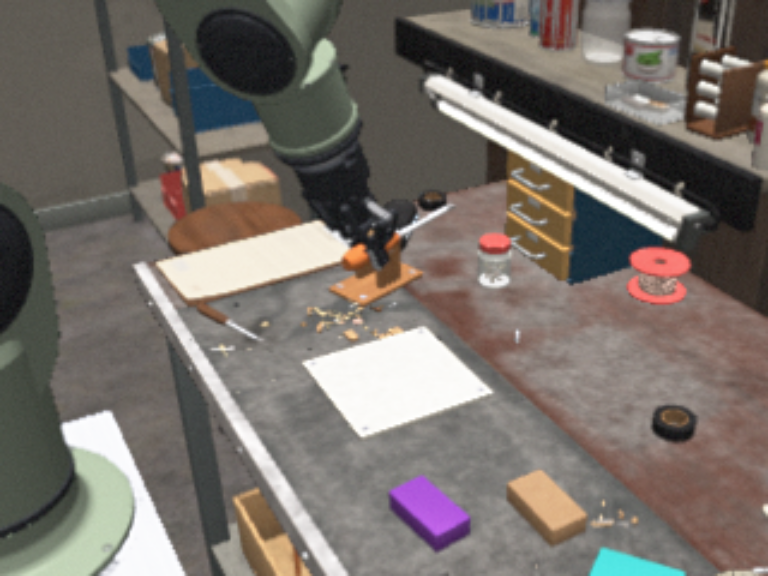

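```bash
cat > lv.py <<'E'
from h import *
def lv(i,h,t):
    o,R=st(); n=R[:,1]; P=[]
    for p in(h,t):
        c,d=ray(i,*p); P.append(c+d*(n@(o['position']-c))/(n@d))
    P=np.array(P);d=P[0]-P[1];print('ends',P.round(4),'L',np.linalg.norm(d),'elev',np.degrees(np.arcsin(d[2]/np.linalg.norm(d))),'mid',P.mean(0).round(4))
E
python3 - <<'E'
from lv import *
f=lambda x,y:(60+x/2.4,60+y/2.4)
lv(vision.camera_info('scene'),f(345,261),f(453,206))
E
```

```text
t 21.6 p [0.4586 0.0377 0.1773] F [ 0.2 -0.5 -0.2] w 0.0227
toolx [ 0.36   0.138 -0.923] tooly [ 0.336 -0.942 -0.009] q [-0.58  0.24  0.51  2.39 -0.97  0.26 -0.43]
ends [[0.4187 0.0232 0.1959]
 [0.5979 0.0871 0.1987]] L 0.19033644038047595 elev -0.8359998095198587 mid [0.5083 0.0552 0.1973]
```

Request:
play_rows --pt "4 -8 -6 0 0 0 10" --pt "4 -8 -6 0 0 0 10" --pt "0 0 -6 0 0 0 10" --pt "0 0 0 0 0 0 10" --pt "0 0 0 0 0 0 10" --pt "0 0 0 0 0 0 10"

```text
clock: 22.35
position: [0.4664, 0.0218, 0.159]
tool_rot: [-3.118, 1.176, 0.365]
force: [0.8, 0.7, -0.1]
grip_width: 0.023
```

Run:
```python
from h import *
o,R=st(); im,i=grab('scene','s8.png')
A=cv2.resize(im[120:260,170:290],None,fx=3.4,fy=3.4)
im2,j=grab('top','t8.png');B=cv2.resize(im2[180:300,120:290],None,fx=2.2,fy=2.2)
h=max(A.shape[0],B.shape[0]); pad=lambda x:cv2.copyMakeBorder(x,0,h-x.shape[0],0,0,0)
cv2.imwrite('pics/l.png',np.hstack([pad(A),pad(B)])[:,:,::-1])
```

```text
t 22.35 p [0.4664 0.0218 0.159 ] F [ 0.8  0.7 -0.1] w 0.023
toolx [ 0.359  0.137 -0.923] tooly [ 0.336 -0.942 -0.009] q [-0.41  0.29  0.37  2.38 -1.13  0.24 -0.23]
```

View pics/l.png

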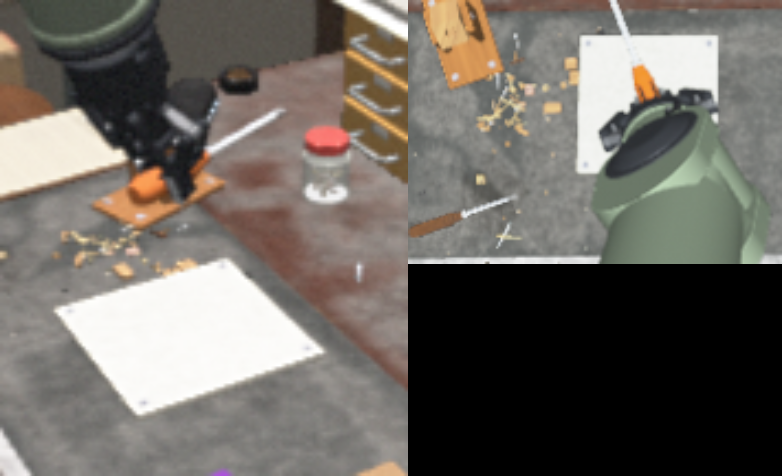

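Run:
```python
from lv import *
i=vision.camera_info('scene');f=lambda x,y:(170+x/3.4,120+y/3.4)
lv(i,f(132,190),f(283,110))
j=vision.camera_info('top')
for u,v in[(571,63),(572,76),(552,107),(580,78)]: print(atz(j,120+(u-408)/2.2,180+v/2.2,.008).round(4))
o=telemetry.observe();print(np.abs(o['qd']).max())
workorder.job_done()
```

```text
t 22.45 p [0.4663 0.0218 0.1589] F [-0.   0.  -1.1] w 0.023
toolx [ 0.359  0.137 -0.923] tooly [ 0.336 -0.942 -0.009] q [-0.41  0.29  0.37  2.38 -1.13  0.24 -0.23]
ends [[0.4252 0.0069 0.1797]
 [0.6042 0.0708 0.182 ]] L 0.19000668499707937 elev -0.7009088592793167 mid [0.5147 0.0388 0.1809]
[0.5324 0.132  0.008 ]
[0.5152 0.1304 0.008 ]
[0.4749 0.1557 0.008 ]
[0.5125 0.12   0.008 ]
0.004987436216830548
the job is handed in; nothing more can be done
```

The job is handed in at about 22.5 s, with the screwdriver still held level and still over the plate. `job_done()` gives no verdict.

- **Offcuts:** I swept all three off the left edge of the plate in two passes with the block, the fingers staying above or behind them. My last picture puts their centres about 10, 12 and 36 mm beyond that edge. The two nearer ones lie close to it.
- **Block:** I put it back near its original spot on the worktop, off the plate, and let go. It looks flat in the later scene picture.
- **Screwdriver:** I drew it out along the bore. It is within 1° of level by the camera, and the arm's joint speeds are near zero.
- **Position over the plate:** its middle is about 38 mm from the plate's centre (limit 60 mm) and about 170 mm above its top (range 90–210 mm). I left it a little off centre and about 2 cm above the 15 cm you asked for, because one arm joint was near the end of its range.
- **Bystanders:** the jar, the small screwdriver and the tape roll look untouched in the pictures. I did not measure their positions again at the end.

No check failed or disagreed.

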